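# Sweep the panel knobs single file into the tray's slot

## Task

Push the three small aluminium knobs on the sorting tray through the gate into the narrow slot, one at a time: each must be right inside the slot before the next one enters the gate. Slide them flat along the tray with your fingers, never lifting them, and leave them standing upright in the slot. Leave the big black knob, the capacitor and everything else on the bench where they are.

Things in the scene. Friction and masses are not known exactly. Their poses are not given: they have to be found in the camera images.
- tray: Grey plastic sorting tray fixed to the bench: a wide deck, a funnel to a gate, then a narrow slot. Origin: on the bench under the middle of the gate; x axis from the deck through the gate along the slot, y across, z up. Floor 4 mm thick. All walls are 4 mm thick and only 6 mm above that floor (10 mm above the bench): fingertips can pass over them while still pushing a knob.
- gate (a point): Middle of the gate (37 mm wide) on top of the tray floor, 4 mm above the bench; axes as the tray's. The deck lies at x from -185 to 0 mm, y from -85 to 85 mm inside; its front wall is a shallow funnel, two straight pieces from (-30, +-85) to (0, +-18.5) mm. The slot begins here at x = 0.
- slot_end (a point): Inner face of the slot's end wall, on the floor in the middle of the slot, 106 mm past the gate; axes as the tray's. The slot is straight, 37 mm wide inside, and takes three knobs in a row with 10 mm to spare.
- knob_a: One of three identical small solid aluminium control knobs: upright cylinder 32 mm across and 17 mm high, about 30 g, flat underside on the tray floor; a short dark pointer line on top. Origin: centre of the underside, z up. It starts on the deck, 45 mm or more from the gate; one near the tray's middle line, one to each side.
- knob_b: One of three identical small solid aluminium control knobs: upright cylinder 32 mm across and 17 mm high, about 30 g, flat underside on the tray floor; a short dark pointer line on top. Origin: centre of the underside, z up. It starts on the deck, 45 mm or more from the gate; one near the tray's middle line, one to each side.
- knob_c: One of three identical small solid aluminium control knobs: upright cylinder 32 mm across and 17 mm high, about 30 g, flat underside on the tray floor; a short dark pointer line on top. Origin: centre of the underside, z up. It starts on the deck, 45 mm or more from the gate; one near the tray's middle line, one to each side.
- tuning_knob: Big black tuning knob, 46 mm across and 24 mm high, standing on the rear part of the deck; too wide for the gate. To be left alone. Origin: centre of its underside, z up.
- capacitor: Upright black capacitor can, 28 mm across and 38 mm tall, standing on the rear part of the deck. To be left alone. Origin: centre of its underside, z up.
- transformer: Small transformer, 40 x 44 x 30 mm high, dark steel and yellow, on the bench beside the slot on its +y side. To be left alone. Origin: centre of its underside.
- spool: Spool of solder standing on end, 48 mm across, 36 mm high, on the bench beside the slot on its -y side. To be left alone. Origin: centre of its underside.
- multimeter: Orange hand multimeter lying on its back, 170 x 86 x 38 mm high, right side of the bench (-y). To be left alone. Origin: centre of its underside, x along its length.
- screwdriver: Screwdriver, 190 mm long, lying on the left side of the bench (+y). To be left alone. Origin under its middle, x along its length.
- flux_jar: Small closed jar, 48 mm across, 60 mm high, at the right of the bench (-y). To be left alone. Origin: centre of its underside.
Mind the look-alikes: they are no part of the job. Leave any blue or turquoise look-alike of the knob_a alone.

How it is judged:
By the outcome, as a careful person would: the job done as asked, in the order asked, and still so for the second after the job is handed in, with the robot touching nothing.
It also fails if it takes over 64 s, if anything falls off the work surface, if the arm or the gripper's body presses on something with over 40 N, if the wrist force passes 120 N, or if a joint passes its speed limit or range.

## Robot

A 7-joint arm with a two-finger parallel gripper is mounted at the origin on the work surface. World frame = base frame: x ahead of the robot, y to its left, z up, the work surface at z = 0. Lengths are in m, angles in rad, forces in N, time in s.
With the tool pointing down it reaches from about 0.425 to 0.925 m from the base axis. Payload 6.8 kg.
Tool frame: the origin (TCP) lies on the centre line of the jaws, within the pads' length; the fingertips stand 8 mm ahead of it and the grasp point (between the pads) lies 11 mm behind it (bot.tips_ahead is the distance from the TCP to the fingertips, in m); z points along the fingers, y is the line along which they close (so a half turn about z gives the same grasp; the last joint's range is limited). The gripper opens to 85 mm and grips with 20 to 120 N. Pads are 22 mm wide; open, the fingers measure 114 mm over their backs; the gripper's body (76 mm by 85 mm) begins 54 mm behind the grasp point. The pads swing forward as they close: fully open they stand 13 mm farther back than shut.
Start: joints at [1.24, 0.477, 0.022, 1.555, -0.011, 1.109, -0.083], TCP at [0.149, -0.658, 0.239] pointing down, gripper open.
Joint ranges: [-2.96, 2.96], [-0.34, 2.1], [-1.41, 1.46], [0.24, 2.44], [-1.37, 4.51], [0.17, 1.92], [-2.96, 2.96]. Speed limits (rad/s): [2.39, 2.39, 3.14, 3.14, 3.14, 3.14, 3.14].

## Interface

Orientations are given as a unit quaternion [w, x, y, z].
In Python, from station import bot gives the robot as it stands.
- The arm moves only by the tool send_rows, never from a script. Its argument "deltas" is text: rows parted by semicolons, each of 4 numbers parted by spaces: the shift along the tool's x, y, z in m, then the turn about the tool's z in degrees. In form: x y z spin; .... A call has 1 to 5 rows; each row is the pose to reach, as a shift and turn from the pose commanded when the call began, along the tool's axes at that moment; what a row does not reach only later rows make up. A row lasts 1/10 s, in which the tool goes at most 50 mm and 8.59 degrees, less where a joint would pass 70% of its speed; a pose out of reach is approached as far as the arm can. A call with a gripper value outside its range is refused whole. "claw" is the opening, from 0 (shut) to 1 (fully open), set as the call begins (left out, the last holds). The fingers move at their own pace and stop on an object; "force" is the grip in N (left out, the last holds). Time passes only in rows, so rows that repeat a pose let the fingers close. It gives the time, the measured TCP pose, the force, the opening and the grip force at its end, in the units of the state.
- bot.get_obs(): the state, without advancing time (a new reading comes with each control period).
- bot.read_camera(name): name is "scene" or "top" or "wrist"; returns a dict with "img" (480x640x3 uint8, red, green, blue), "depth" (480x640 float32, m along the optical axis (not along the pixel's ray), 0 where there is no reading), "fx", "fy", "cx", "cy" (pixels), "camera_from_world" (4x4, takes a point from world to camera coordinates). Camera axes: x right, y up, looking along -z (the intrinsics and any distortion apply to the point x, -y, -z); pixel columns grow to the right and rows downward; lengths in m; the calibration is good to about 2 mm. The wrist camera is an equidistant fisheye: a pixel r from the principal point sees the ray r / f radians off the axis. A picture is of the moment at which its call begins.
- bot.hand_in(): hands the job in; it is judged then, once.
Trained networks look in a picture, given as the dict that the camera call returned (one of the last four; its "shot" number tells which), for a name from the list of things; names that differ only in an ending like _2 or _b are one class to them, and where a whole thing is asked for, a point or a joint stands for the part that bears it (a point fixed in the world has none). Each returns a list of dicts, best first, with "confidence" (0 to 1); they miss things now and then, are a little off and sometimes report something else, mostly with a low value. They report only what shows in the picture. A call takes as long as a camera call. They do not tell look-alikes from the thing itself.
- bot.masks_of(picture, query): "mask" (480x640 bool, what is visible of it).
- bot.landmark_of(picture, query): "xyz" ([x, y, z] in m, in world coordinates, good to about 4 mm: a listed point, or the origin of a listed thing).
The state is a dict: "t": time; "q": joint angles; "joint_vel": joint speeds; "joint_torque": joint torques, N m; "eef_pos": TCP position; "tool_rot": TCP orientation; "contact_force": force on the tool from outside, world axes, zero at the start; "torque": the same for the moment, N m; "gripper_width": opening from 0.0 (shut) to 1.0 (fully open); "grasp_force": force on a finger pad.
Only numpy, scipy, OpenCV 4.12 (cv2) and the standard library are available. Lean on these libraries where they do the work, as an engineer would, in place of code of your own. Each camera call takes 0.05 s, during which the arm holds its last target. There are 200 camera calls.

## Working session

There is one attempt and no reset: what is moved stays moved. The work goes in short steps, Python scripts to look and compute and a tool call to move; the robot and the scene stay as the last step left them, time stands still between calls to the robot, and variables do not carry over. Pictures are saved under pics/ and viewed, at most 10 in all, crops included, and the job is handed in when it is done.

Besides the shell and the picture viewer there is one more tool, called after ">>>" in YAML: its name, and indented under it one key for each argument. send_rows: Moves the arm, as the interface text tells. Its arguments: {"type":"object","properties":{"deltas":{"type":"string"},"claw":{"type":"number"},"force":{"type":"number"}},"required":["deltas"]}

```bash
mkdir -p pics; ls
python3 - <<'E'
from station import bot
import cv2,numpy as np
o=bot.get_obs();print({k:np.round(v,3).tolist() for k,v in o.items()})
p=bot.read_camera("top");cv2.imwrite("pics/top.png",p["img"][:,:,::-1])
print(p["fx"],p["cx"],p["cy"],p["camera_from_world"])
for n in ["knob_a","gate","slot_end","tuning_knob","capacitor","transformer","spool","tray"]:
  for d in bot.landmark_of(p,n)[:5]:print(n,np.round(d["xyz"],4),round(d["confidence"],2))
for d in bot.masks_of(p,"knob_a"):
  v,u=np.nonzero(d["mask"]);print(u.mean(),v.mean(),len(u),d["confidence"],p["img"][d["mask"]].mean(0))
E
```

```text
pics
{'t': 0.0, 'q': [1.24, 0.478, 0.022, 1.556, -0.012, 1.109, -0.083], 'joint_vel': [0.0, 0.001, 0.0, 0.003, -0.0, 0.001, -0.001], 'joint_torque': [0.0, -59.645, 1.608, -28.119, 0.012, 0.009, 0.0], 'eef_pos': [0.149, -0.658, 0.238], 'tool_rot': [-0.001, 0.994, 0.111, -0.0], 'contact_force': [0.293, -0.67, -0.36], 'torque': [0.012, -0.025, 0.01], 'grasp_force': 0.0, 'gripper_width': 0.999}
469.9015716191346 319.96220715311125 246.94732270781333 [[-0.02612045 -0.99944698  0.0205781  -0.00246703]
 [ 0.98157071 -0.02174417  0.18985817 -0.60135078]
 [-0.18930572  0.02515804  0.98159585 -1.00710116]
 [ 0.          0.          0.          1.        ]]
knob_a [0.622  0.0519 0.0053] 0.73
knob_a [0.6556 0.1002 0.004 ] 0.72
knob_a [0.6933 0.2301 0.0017] 0.62
knob_a [ 0.6271  0.2399 -0.002 ] 0.57
knob_a [0.6592 0.2993 0.0012] 0.54
gate [0.5661 0.0929 0.0078] 0.9
slot_end [0.467  0.1323 0.0027] 0.58
tuning_knob [ 0.6818 -0.0161  0.0064] 0.6
capacitor [0.7293 0.0578 0.002 ] 0.67
transformer [ 4.881e-01  2.980e-02 -1.000e-04] 0.58
tray [0.5684 0.0876 0.0034] 0.8
tray [4.875e-01 3.210e-02 3.000e-04] 0.28
209.9927536231884 242.6304347826087 138 0.66 [ 76.71014493 132.03623188 230.1884058 ]
267.45341614906835 226.9503105590062 161 0.62 [231.9689441  234.42857143 233.98757764]
215.3167701863354 213.86335403726707 161 0.57 [ 87.93167702 202.55279503 196.52173913]
184.46451612903226 230.47096774193548 155 0.53 [ 86.10967742 208.4516129  202.00645161]
288.6223776223776 241.65034965034965 143 0.52 [236.6993007  238.85314685 238.31468531]
311.0 250.38509316770185 161 0.5 [232.01863354 234.49689441 233.91304348]
216.0 188.5 144 0.49 [ 90.67361111 208.68055556 202.49305556]
```

View pics/top.png

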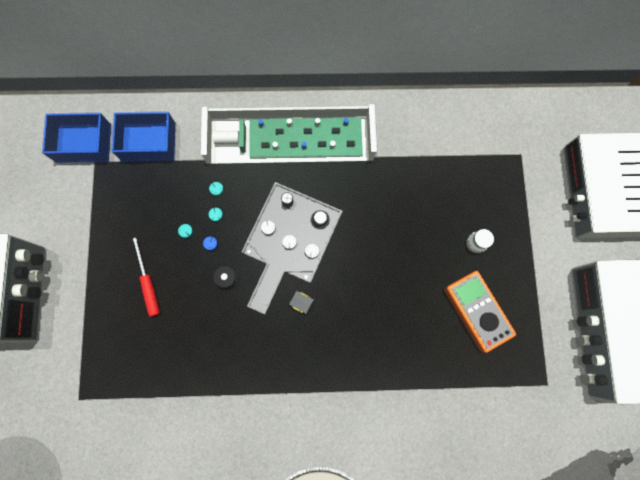

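The three real knobs are the white/silver ones at about (267,227), (289,242) and (311,250). The blue and turquoise look-alikes are off the tray, and the slot runs down-left to about (258,308). Next I fit the tray pose and knob centres.

```bash
cat > h.py <<'E'
import cv2,numpy as np
from scipy.optimize import minimize
def proj(p,P):
    P=np.atleast_2d(P);c=(np.c_[P,np.ones(len(P))]@p["camera_from_world"].T)[:,:3]
    return np.c_[p["fx"]*c[:,0]/-c[:,2]+p["cx"],p["fy"]*-c[:,1]/-c[:,2]+p["cy"]]
def ray(p,u,v,z):
    M=np.array(p["camera_from_world"]);R=M[:3,:3];o=-R.T@M[:3,3]
    d=R.T@np.array([(u-p["cx"])/p["fx"],-(v-p["cy"])/p["fy"],-1])
    return o+d*(z-o[2])/d[2]
OUT=np.array([[-189,-89],[-189,89],[-28,89],[0,22.5],[110,22.5],[110,-22.5],[0,-22.5],[-28,-89]])/1000
def tw(q,xy,z=0):
    xy=np.atleast_2d(xy);c,s=np.cos(q[2]),np.sin(q[2])
    return np.c_[xy@np.array([[c,s],[-s,c]])+q[:2],np.full(len(xy),z)]
def tt(q,w):
    c,s=np.cos(q[2]),np.sin(q[2]);return (np.atleast_2d(w)[:,:2]-q[:2])@np.array([[c,-s],[s,c]])
E
python3 - <<'E'
from station import bot
from h import *
print("tips",bot.tips_ahead)
for cam in ["top","scene"]:
  p=bot.read_camera(cam);im=p["img"]
  if cam=="scene": cv2.imwrite("pics/scene.png",im[:,:,::-1])
  m0=[d for d in bot.masks_of(p,"tray")]
  print(cam,[(round(d["confidence"],2),int(d["mask"].sum())) for d in m0][:3])
  if not m0: continue
  m=m0[0]["mask"].astype(np.uint8)
  cs,_=cv2.findContours(m,cv2.RETR_EXTERNAL,cv2.CHAIN_APPROX_NONE);M=np.zeros_like(m);cv2.drawContours(M,[max(cs,key=cv2.contourArea)],-1,1,-1)
  def cost(q):
    q=np.array(q);S=np.zeros((480,640),np.uint8)
    for z in (0.010,0.0):
      cv2.fillPoly(S,[np.round(proj(p,tw(q,OUT,z))*16).astype(np.int32)],1,shift=4)
    return -(S&M).sum()/(S|M).sum()
  r=minimize(cost,[.566,.093,2.76],method="Nelder-Mead",options=dict(initial_simplex=[[.566,.093,2.76],[.58,.093,2.76],[.566,.107,2.76],[.566,.093,2.86]]))
  q=r.x;print("tray",np.round(q,4),r.fun)
  for n in ["knob_a","tuning_knob","capacitor","transformer","spool"]:
    for d in bot.masks_of(p,n):
      v,u=np.nonzero(d["mask"]);h=dict(knob_a=.0125,tuning_knob=.016,capacitor=.023,transformer=.015,spool=.018)[n]
      w=ray(p,u.mean(),v.mean(),h);print(n,round(d["confidence"],2),im[d["mask"]].mean(0).round(),w.round(4),"tray mm",(tt(q,w)*1000).round(1))
E
```

```text
tips 0.008
top [(0.28, 5645)]
tray [0.6671 0.2486 2.6711] 0.0
knob_a 0.71 [ 94. 218. 212.] [0.6953 0.23   0.0125] tray mm [[-33.6   3.8]]
knob_a 0.71 [ 75. 129. 225.] [0.6259 0.2401 0.0125] tray mm [[32.9 26.3]]
knob_a 0.67 [239. 241. 241.] [0.6021 0.0029 0.0125] tray mm [[-53.5 248.5]]
knob_a 0.67 [ 84. 202. 196.] [0.6567 0.3006 0.0125] tray mm [[ 32.9 -41.7]]
knob_a 0.65 [230. 232. 232.] [0.6599 0.1055 0.0125] tray mm [[-58.4 130.7]]
knob_a 0.59 [ 91. 209. 203.] [0.7597 0.23   0.0125] tray mm [[-91.  -25.4]]
knob_a 0.54 [229. 231. 230.] [0.6238 0.055  0.0125] tray mm [[-49.1 192.2]]
tuning_knob 0.74 [154. 156. 156.] [ 0.6781 -0.0186  0.016 ] tray mm [[-130.9  233.2]]
capacitor 0.54 [168. 171. 171.] [0.7241 0.0584 0.023 ] tray mm [[-137.   143.7]]
capacitor 0.51 [216.  68.  64.] [0.5082 0.3764 0.023 ] tray mm [[199.6 -41.9]]
transformer 0.74 [126. 130. 123.] [0.4827 0.0302 0.015 ] tray mm [[ 65.4 278.2]]
transformer 0.74 [164. 168. 167.] [0.7277 0.0609 0.015 ] tray mm [[-139.   139.8]]
transformer 0.72 [233. 235. 235.] [0.6598 0.1057 0.015 ] tray mm [[-58.2 130.6]]
spool 0.96 [74. 7
[... 392 characters left out ...]
[[-135.4   88.3]]
knob_a 0.57 [169. 172. 172.] [0.6039 0.0029 0.0125] tray mm [[ 11.4 290.5]]
knob_a 0.55 [ 15. 149. 145.] [0.7671 0.2326 0.0125] tray mm [[-197.8  101.6]]
knob_a 0.51 [163. 165. 165.] [0.6282 0.0551 0.0125] tray mm [[-23.8 244.9]]
tuning_knob 0.7 [92. 93. 92.] [ 0.6879 -0.0152  0.016 ] tray mm [[-66.8 326.4]]
tuning_knob 0.3 [123. 124. 128.] [0.6491 0.0738 0.016 ] tray mm [[-48.2 231.1]]
capacitor 0.83 [91. 92. 91.] [0.7288 0.0583 0.023 ] tray mm [[-122.6  263.5]]
transformer 0.64 [81. 81. 69.] [0.4853 0.0304 0.015 ] tray mm [[121.1 238. ]]
spool 0.91 [62. 64. 65.] [0.5472 0.2042 0.018 ] tray mm [[23.1 81.7]]<stdin>:16: RuntimeWarning: overflow encountered in scalar negative
```

```bash
cat > fit.py <<'E'
from station import bot
from h import *
def fit(p,m):
  cs,_=cv2.findContours(m.astype(np.uint8),cv2.RETR_EXTERNAL,cv2.CHAIN_APPROX_NONE);M=np.zeros((1920,2560),np.uint8)
  cv2.drawContours(M,[(max(cs,key=cv2.contourArea)*4+2)],-1,1,-1)
  M=cv2.dilate(M,np.ones((5,5),np.uint8))
  def cost(q):
    S=np.zeros((1920,2560),np.uint8)
    for z in (0.010,0.0):
      cv2.fillPoly(S,[np.round((proj(p,tw(q,OUT,z))+.5)*4).astype(np.int32)],1)
    return -float((S&M).sum())/float((S|M).sum())
  q0=[.566,.093,2.76]
  r=minimize(cost,q0,method="Nelder-Mead",options=dict(initial_simplex=[q0,[.58,.093,2.76],[.566,.107,2.76],[.566,.093,2.86]]))
  return r.x,r.fun
E
python3 - <<'E'
from fit import *
Q=[]
for cam in ["top","scene"]:
  p=bot.read_camera(cam);im=p["img"].astype(int)
  for d in bot.masks_of(p,"tray")[:1]: print(cam,"net",[np.round(x,4) for x in fit(p,d["mask"])])
  # colour: grey region containing deck
  g=(im.max(2)>55)&(im.max(2)-im.min(2)<40) if cam=="top" else None
  if g is not None:
    n,l=cv2.connectedComponents(cv2.morphologyEx(g.astype(np.uint8),cv2.MORPH_OPEN,np.ones((2,2),np.uint8)),connectivity=4)
    u,v=proj(p,tw([.566,.093,2.76],[-.02,0],.004))[0].astype(int);m=l==l[v,u];print(m.sum())
    q,f=fit(p,m);print(cam,"col",q.round(4),f);Q.append(q)
  q=Q[0]
  for n in ["knob_a","tuning_knob","capacitor","transformer","spool"]:
    for d in bot.masks_of(p,n):
      v,u=np.nonzero(d["mask"]);h=dict(knob_a=.018 if cam=="top" else .014,tuning_knob=.024,capacitor=.03,transformer=.022,spool=.025)[n]
      if d["confidence"]<.4 or np.ptp(im[d["mask"]].mean(0))>40: continue
      w=ray(p,u.mean(),v.mean(),h);print(n,round(d["confidence"],2),w.round(4),"tray mm",(tt(q,w)*1000).round(1))
E
```

```text
top net [array([0.5655, 0.0886, 2.7007]), np.float64(-0.9328)]
199250
top col [0.2155 0.2856 3.246 ] -0.025961861687185468
knob_a 0.51 [0.6594 0.1054 0.018 ] tray mm [[-422.7  225.4]]
knob_a 0.42 [0.6003 0.0033 0.018 ] tray mm [[-353.3  320.8]]
tuning_knob 0.55 [ 0.6748 -0.0185  0.024 ] tray mm [[-425.   350.3]]
tuning_knob 0.4 [0.5995 0.0038 0.024 ] tray mm [[-352.5  320.3]]
capacitor 0.62 [0.7233 0.0587 0.03  ] tray mm [[-481.4  278.6]]
transformer 0.6 [0.4828 0.0311 0.022 ] tray mm [[-239.3  281. ]]
spool 0.82 [0.5431 0.2035 0.025 ] tray mm [[-317.3  115.7]]
scene net [array([0.5698, 0.0885, 2.7023]), np.float64(-0.9199)]
knob_a 0.64 [0.6486 0.0724 0.014 ] tray mm [[-408.5  257.2]]
knob_a 0.63 [0.63   0.0576 0.014 ] tray mm [[-388.4  270. ]]
knob_a 0.57 [0.6647 0.1056 0.014 ] tray mm [[-427.9  225.8]]
knob_a 0.52 [0.606  0.0027 0.014 ] tray mm [[-358.9  322. ]]
tuning_knob 0.8 [ 0.692  -0.0111  0.024 ] tray mm [[-442.9  344.7]]
capacitor 0.79 [0.7328 0.0631 0.03  ] tray mm [[-491.3  275.2]]
transformer 0.59 [0.4937 0.036  0.022 ] tray mm [[-250.6  277.2]]
spool 0.95 [0.5525 0.2057 0.025 ] tray mm [[-326.8  114.5]]
```

View pics/scene.png

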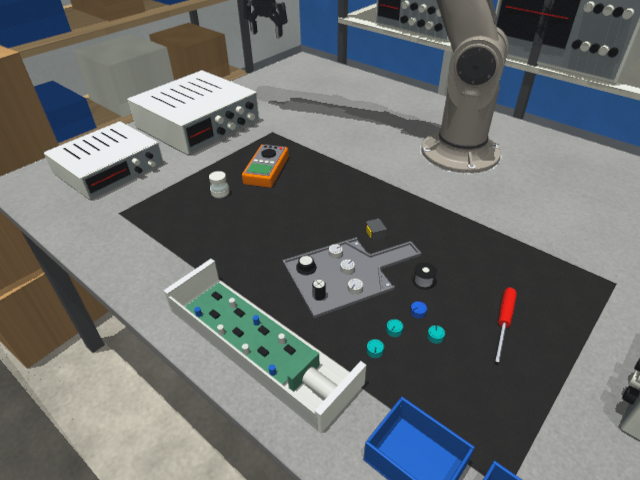

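The tray fits agree: gate at about (0.567, 0.089), slot direction about 154.8°. I'll move above the deck and refine with the wrist camera.

>>> send_rows:
  deltas: "0.031 -0.032 0 7.6; 0.063 -0.065 0 15.2; 0.094 -0.097 0 22.8; 0.125 -0.129 0 30.4; 0.157 -0.162 0 38"
  claw: 0.2

```text
t: 2.4
eef_pos: [0.2672, -0.4642, 0.2395]
tool_rot: [0.0, 0.975, -0.221, 0.0]
contact_force: [1.2, -0.4, -0.1]
gripper_width: 0.201
grasp_force: 0.0
```

>>> send_rows:
  deltas: "0.005 -0.042 0 0; 0.009 -0.085 0 0; 0.014 -0.127 0 0; 0.018 -0.17 0 0; 0.023 -0.212 0 0"

```text
t: 2.9
eef_pos: [0.3783, -0.2821, 0.2397]
tool_rot: [0.0, 0.976, -0.218, 0.0]
contact_force: [1.9, -0.1, -0.0]
gripper_width: 0.2
grasp_force: 0.0
```

>>> send_rows:
  deltas: "0.005 -0.042 0 0; 0.009 -0.085 0 0; 0.014 -0.127 0 0; 0.018 -0.17 0 0; 0.023 -0.212 0 0"

```text
t: 3.4
eef_pos: [0.4896, -0.1001, 0.2397]
tool_rot: [0.0, 0.976, -0.218, 0.0]
contact_force: [1.5, 0.1, -0.3]
gripper_width: 0.2
grasp_force: 0.0
```

>>> send_rows:
  deltas: "0.005 -0.042 0 0; 0.009 -0.085 0 0; 0.014 -0.127 0 0; 0.018 -0.17 0 0; 0.023 -0.212 0 0"

```text
t: 3.9
eef_pos: [0.6008, 0.0819, 0.2395]
tool_rot: [-0.0, 0.976, -0.218, 0.0]
contact_force: [0.8, -0.5, 1.0]
gripper_width: 0.199
grasp_force: 0.0
```

Run:
```python
from fit import *
o=bot.get_obs();print(o["t"],o["eef_pos"],o["tool_rot"],o["gripper_width"],np.round(o["q"],2))
p=bot.read_camera("wrist");cv2.imwrite("pics/w1.png",p["img"][:,:,::-1])
print(p["fx"],p["cx"],p["cy"],np.round(p["camera_from_world"],3).tolist())
for n in ["knob_a","gate","slot_end","tuning_knob","capacitor","spool"]:
  for d in bot.landmark_of(p,n)[:5]:print(n,np.round(d["xyz"],4),round(d["confidence"],2))
```

```text
3.9 [0.60081609 0.0818929  0.2394644 ] [-4.43662544e-05  9.75842478e-01 -2.18475208e-01  1.98477371e-04] 0.1986480306403955 [ 0.    0.38 -0.31  1.71  0.13  1.07 -2.36]
371.64829954431775 319.8343494137756 235.1224111559494 [[-0.427, -0.904, 0.001, 0.331], [0.866, -0.409, -0.289, -0.448], [0.262, -0.123, 0.957, -0.525], [0.0, 0.0, 0.0, 1.0]]
knob_a [0.625  0.0542 0.0049] 0.85
knob_a [0.6585 0.298  0.0007] 0.85
knob_a [0.66   0.0992 0.0057] 0.82
knob_a [0.5962 0.0027 0.0059] 0.81
knob_a [ 0.6262  0.2375 -0.0018] 0.79
gate [0.5654 0.0916 0.0059] 0.93
slot_end [ 0.4682  0.1323 -0.    ] 0.64
tuning_knob [ 0.6831 -0.0184  0.0028] 0.91
capacitor [0.7261 0.0598 0.0064] 0.91
spool [0.5431 0.2052 0.0007] 0.59
```

View pics/w1.png

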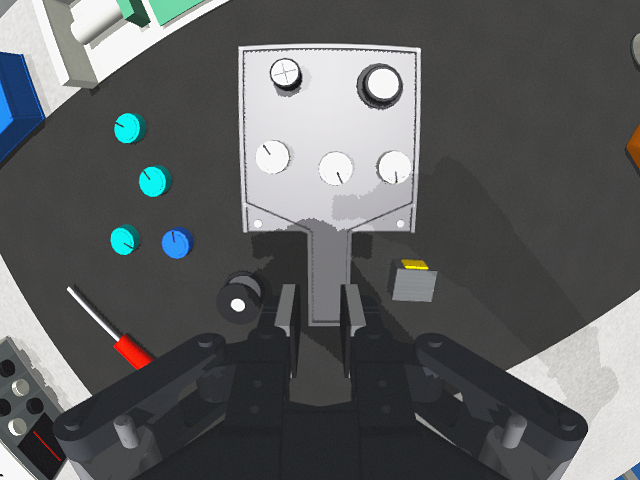

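The wrist view shows the tray clearly. The knobs are at (272,157), (336,168) and (394,167), and the gate corners at about (312,232) and (349,232). The front is a full rectangle with the funnel inside it, so I correct the outline model and refit.

```bash
cat >> h.py <<'E'
import itertools
def dens(P,n=20): return np.concatenate([np.linspace(a,b,n,endpoint=False) for a,b in zip(P,np.roll(P,-1,0))])
OUT=dens(np.array([[-189,-89],[-189,89],[2,89],[2,22.5],[110,22.5],[110,-22.5],[2,-22.5],[2,-89]])/1000)
_proj,_ray=proj,ray
def iswr(p): return p["fx"]<400
def proj(p,P):
    if not iswr(p): return _proj(p,P)
    P=np.atleast_2d(P);c=(np.c_[P,np.ones(len(P))]@p["camera_from_world"].T)[:,:3]*[1,-1,-1]
    r=np.hypot(c[:,0],c[:,1]);t=np.arctan2(r,c[:,2])/r*p["fx"]
    return c[:,:2]*t[:,None]+[p["cx"],p["cy"]]
def ray(p,u,v,z):
    if not iswr(p): return _ray(p,u,v,z)
    M=np.array(p["camera_from_world"]);R=M[:3,:3];o=-R.T@M[:3,3]
    a=np.array([u-p["cx"],v-p["cy"]])/p["fx"];t=np.hypot(*a);a=a/t*np.sin(t)
    d=R.T@np.array([a[0],-a[1],-np.cos(t)]);return o+d*(z-o[2])/d[2]
E
python3 - <<'E'
from fit import *
q=None
for cam in ["wrist","top","scene"]:
  p=bot.read_camera(cam);im=p["img"].astype(int)
  for d in bot.masks_of(p,"tray")[:1]:
    r=fit(p,d["mask"]);print(cam,"net",d["confidence"],[np.round(x,4) for x in r])
    if cam=="wrist":
      q=r[0];ov=p["img"][:,:,::-1].copy()
      IN=dens(np.array([[-185,-85],[-185,85],[-30,85],[0,18.5],[106,18.5],[106,-18.5],[0,-18.5],[-30,-85]])/1000)
      for a,b in proj(p,tw(q,IN,.010)).astype(int): ov[b,a]=(0,0,255)
      ov[d["mask"]^cv2.erode(d["mask"].astype(np.uint8),np.ones((3,3))).astype(bool)]=(0,255,0)
      cv2.imwrite("pics/ov.png",cv2.resize(ov[30:350,200:440],None,fx=1.8,fy=1.8))
  for n in ["knob_a","tuning_knob","capacitor"]:
    for d in bot.masks_of(p,n):
      m=d["mask"]
      if d["confidence"]<.4 or np.ptp(im[m].mean(0))>40: continue
      # bright top disc only
      (v,u)=np.nonzero(m);h={"knob_a":.019,"tuning_knob":.022,"capacitor":.035}[n]
      w=ray(p,u.mean(),v.mean(),h);print(n,round(d["confidence"],2),w.round(4),(tt(q,w)*1000).round(1))
E
```

```text
wrist net 0.62 [array([0.5667, 0.0877, 2.6984]), np.float64(-0.9735)]
knob_a 0.81 [0.6605 0.1042 0.019 ] [[-77.6 -55.2]]
knob_a 0.71 [0.6245 0.0546 0.019 ] [[-66.4   5.2]]
knob_a 0.68 [0.6022 0.0027 0.019 ] [[-68.5  61.6]]
tuning_knob 0.94 [ 0.6785 -0.0164  0.022 ] [[-145.7   46.1]]
capacitor 0.78 [0.723  0.0581 0.035 ] [[-153.9  -40.3]]
top net 0.89 [array([ 0.6445, -0.0335,  2.9356]), np.float64(-0.1258)]
tuning_knob 0.5 [ 0.677  -0.0188  0.022 ] [[-145.3   48.9]]
scene net 0.62 [array([0.5704, 0.0883, 2.697 ]), np.float64(-0.8754)]
knob_a 0.56 [0.6343 0.0592 0.019 ] [[-73.3  -3.2]]
knob_a 0.52 [0.6698 0.108  0.019 ] [[-84.4 -62.6]]
knob_a 0.47 [0.6117 0.0086 0.019 ] [[-74.6  52.1]]
tuning_knob 0.56 [0.6549 0.0768 0.022 ] [[-84.4 -28. ]]
tuning_knob 0.51 [ 0.6907 -0.0109  0.022 ] [[-154.3   35.9]]
capacitor 0.69 [0.7373 0.0664 0.035 ] [[-163.2  -53.9]]
```

View pics/ov.png

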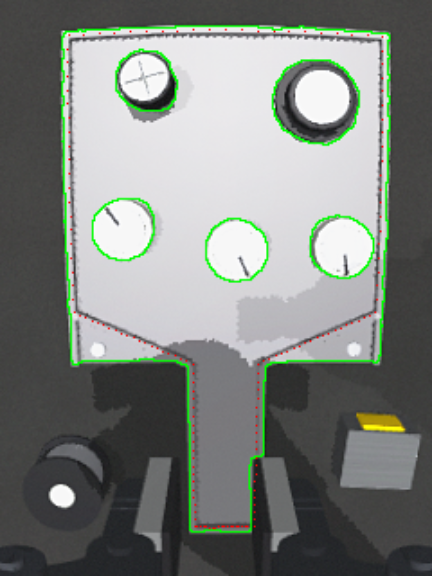

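The fit is good: tray (0.5667, 0.0877, 154.6°), with tool −x matching tray +x and tool y matching tray y. Knobs in tray mm: A (-78,-55), B (-66,5), C (-68,62). I start with the middle knob, approaching from behind with the fingers as a notch.

>>> send_rows:
  deltas: "0.03 0.007 0.03 0; 0.065 0.0146 0.06 0; 0.065 0.0146 0.1 0; 0.065 0.0146 0.14 0; 0.065 0.0146 0.165 0"

```text
t: 5.5
eef_pos: [0.6511, 0.0388, 0.0709]
tool_rot: [0.001, 0.976, -0.219, -0.002]
contact_force: [0.5, 0.4, -0.9]
gripper_width: 0.199
grasp_force: 0.0
```

>>> send_rows:
  deltas: "0 0 0.025 0; 0 0 0.04 0; 0 0 0.0535 0; 0 0 0.0535 0"

```text
t: 5.9
eef_pos: [0.6517, 0.0393, 0.0193]
tool_rot: [0.0, 0.976, -0.218, -0.001]
contact_force: [-0.3, -0.5, -0.2]
gripper_width: 0.196
grasp_force: 0.0
```

```bash
cat > look.py <<'E'
from fit import *
import sys
q=np.array([.5667,.0877,2.6984])
o=bot.get_obs();e=o["eef_pos"];print("t",o["t"],"TCP tray",(tt(q,e)*1000).round(1),"z",e[2].round(4),"F",np.round(o["contact_force"],1),"w",round(float(o["gripper_width"]),3))
for cam in ["wrist"]+sys.argv[2:]:
  p=bot.read_camera(cam);im=p["img"].astype(int)
  if sys.argv[1:2]!=["-"] and cam=="wrist": cv2.imwrite("pics/%s.png"%sys.argv[1],p["img"][:,:,::-1])
  for d in bot.masks_of(p,"knob_a"):
    m=d["mask"];v,u=np.nonzero(m)
    if d["confidence"]<.3 or np.ptp(im[m].mean(0))>40: continue
    c=np.array(bot.get_obs()["eef_pos"])
    print(cam,round(d["confidence"],2),len(u),(tt(q,ray(p,u.mean(),v.mean(),.018))*1000).round(1),"minmax u",u.min(),u.max(),v.min(),v.max())
E
python3 look.py w2
```

```text
t 5.9 TCP tray [[-97.6   7.3]] z 0.0193 F [-0.3 -0.5 -0.2] w 0.196
wrist 0.93 3169 [[-69.9   6.7]] minmax u 289 348 326 398
wrist 0.86 2397 [[-87.6 -53.8]] minmax u 150 222 301 357
wrist 0.57 782 [[-84.9  58.4]] minmax u 404 468 319 387
```

View pics/w2.png

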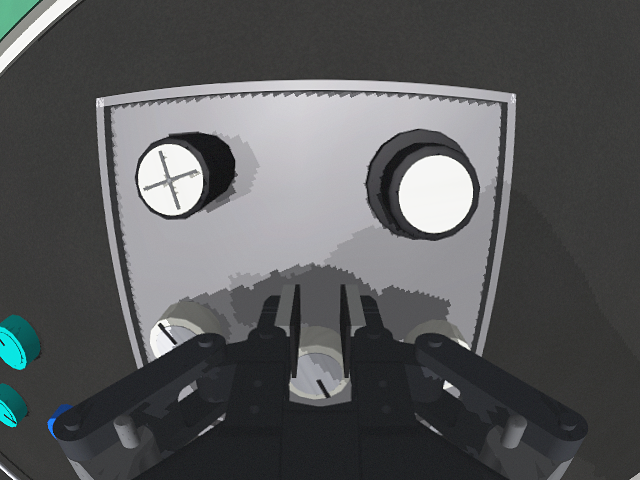

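The notch straddles the middle knob's rear, with the knob centred in the gap at (319,375). Now I push forward while drifting to the centreline.

>>> send_rows:
  deltas: "-0.006 -0.001 -0.001 0; -0.014 -0.002 -0.002 0; -0.022 -0.004 -0.002 0; -0.03 -0.005 -0.002 0; -0.038 -0.007 -0.002 0"

```text
t: 6.5
eef_pos: [0.6206, 0.0624, 0.0231]
tool_rot: [-0.0, 0.976, -0.218, 0.0]
contact_force: [0.4, -0.4, 0.5]
gripper_width: 0.2
grasp_force: 0.2
```

```bash
python3 look.py - top scene
```

```text
t 6.5 TCP tray [[-59.5  -0.2]] z 0.0231 F [ 0.4 -0.4  0.5] w 0.2
wrist 0.75 2957 [[-38.3  -0.4]] minmax u 297 343 309 383
wrist 0.61 4437 [[-70.5  59.8]] minmax u 424 498 242 319
wrist 0.57 4773 [[-79.3 -53.3]] minmax u 154 231 221 300
wrist 0.42 9520 [[-146.6   45. ]] minmax u 385 498 40 147
scene 0.73 174 [[-83.5 -61.8]] minmax u 348 361 279 293
scene 0.6 126 [[-74.4  53.3]] minmax u 330 340 246 258
scene 0.53 88 [[-37.3 -15.1]] minmax u 359 368 260 271
```

>>> send_rows:
  deltas: "-0.008 0 0.001 0; -0.016 0 0.001 0; -0.024 0 0.001 0; -0.032 0 0.001 0; -0.04 0 0.001 0"

```text
t: 7.3
eef_pos: [0.5842, 0.0794, 0.0218]
tool_rot: [0.0, 0.976, -0.218, -0.0]
contact_force: [-0.3, -0.4, -0.8]
gripper_width: 0.201
grasp_force: 0.1
```

```bash
python3 look.py w3 top scene
```

```text
t 7.3 TCP tray [[-19.4   0. ]] z 0.0218 F [-0.3 -0.4 -0.8] w 0.201
wrist 0.88 3000 [[ 2.1 -0.1]] minmax u 297 344 311 385
wrist 0.86 5180 [[-68.7  59.9]] minmax u 431 513 152 233
wrist 0.83 5385 [[-77.7 -53.4]] minmax u 140 225 129 209
scene 0.63 124 [[-74.3  54.2]] minmax u 330 340 245 257
scene 0.61 201 [[-83.2 -62.4]] minmax u 348 362 279 294
scene 0.61 70 [[  1.8 -16.1]] minmax u 375 383 256 265
```

View pics/w3.png

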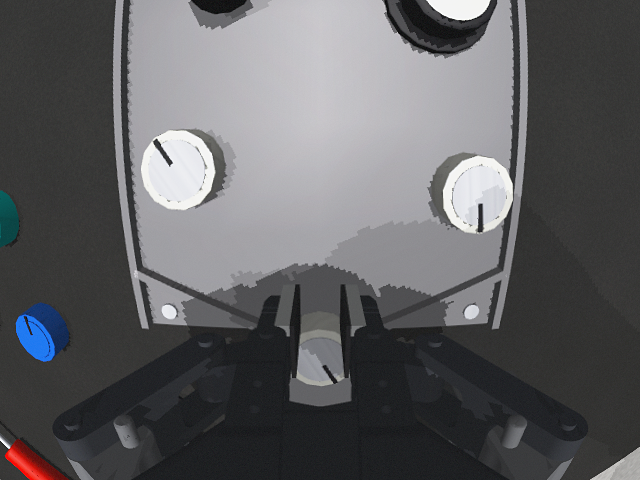

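The knob is in the gate and held in the notch at (320,350), with nothing else disturbed. I continue to the slot end.

>>> send_rows:
  deltas: "-0.008 0 0 0; -0.016 0 0 0; -0.024 0 0 0; -0.032 0 0 0; -0.04 0 0 0"

```text
t: 8.1
eef_pos: [0.548, 0.0964, 0.0218]
tool_rot: [0.0, 0.976, -0.218, -0.0]
contact_force: [0.2, 0.0, -0.6]
gripper_width: 0.198
grasp_force: 0.1
```

>>> send_rows:
  deltas: "-0.008 0 0 0; -0.016 0 0 0; -0.024 0 0 0; -0.031 0 0 0; -0.037 0 0 0"

```text
t: 8.6
eef_pos: [0.5148, 0.112, 0.0218]
tool_rot: [0.0, 0.976, -0.218, -0.0]
contact_force: [0.1, 0.1, -0.2]
gripper_width: 0.2
grasp_force: 0.1
```

>>> send_rows:
  deltas: "-0.003 0 0 0; -0.006 0 0 0; -0.006 0 0 0"

```text
t: 8.9
eef_pos: [0.5097, 0.1144, 0.0218]
tool_rot: [0.0, 0.976, -0.218, -0.0]
contact_force: [-0.5, -0.8, 0.5]
gripper_width: 0.203
grasp_force: 0.0
```

```bash
python3 look.py - top scene
```

```text
t 8.9 TCP tray [[62.9  0.3]] z 0.0218 F [-0.5 -0.8  0.5] w 0.203
wrist 0.97 537 [[-60.2 -52.3]] minmax u 155 212 0 13
wrist 0.95 2312 [[-57.5  59.6]] minmax u 434 515 0 36
wrist 0.69 3009 [[84.6  0.1]] minmax u 296 344 312 386
top 0.56 125 [[-75.4 -55.1]] minmax u 262 273 221 234
top 0.53 143 [[-67.6  61.8]] minmax u 305 317 244 257
scene 0.57 113 [[-76.2  50.6]] minmax u 330 340 247 258
scene 0.57 68 [[ 83.6 -15.2]] minmax u 406 414 246 255
scene 0.54 155 [[-84.5 -63.7]] minmax u 349 360 280 294
```

Knob one is at x≈87, upright in the slot. I back off, rise, and straddle knob C.

>>> send_rows:
  deltas: "0.012 0 0 0; 0.02 0 -0.03 0; 0.03 0.005 -0.07 0; 0.065 0.025 -0.07 0; 0.1 0.045 -0.07 0"
  claw: 0.2

```text
t: 9.7
eef_pos: [0.5837, 0.0303, 0.0938]
tool_rot: [-0.001, 0.976, -0.218, 0.002]
contact_force: [-0.3, 0.4, 0.0]
gripper_width: 0.204
grasp_force: 0.0
```

>>> send_rows:
  deltas: "0.031 0.0163 0 0; 0.031 0.0163 0 0; 0.031 0.0163 0.02 0; 0.031 0.0163 0.03 0; 0.031 0.0163 0.03 0"
  claw: 0.58

```text
t: 10.2
eef_pos: [0.601, 0.003, 0.0601]
tool_rot: [0.0, 0.976, -0.218, -0.002]
contact_force: [0.3, 0.4, -0.4]
gripper_width: 0.581
grasp_force: 0.0
```

```bash
python3 look.py w4
```

```text
t 10.2 TCP tray [[-67.3  61.8]] z 0.0601 F [ 0.3  0.4 -0.4] w 0.581
wrist 0.96 3312 [[-69.9  62.5]] minmax u 290 353 233 300
wrist 0.63 2619 [[-79.3 -51.4]] minmax u 88 145 218 277
```

View pics/w4.png

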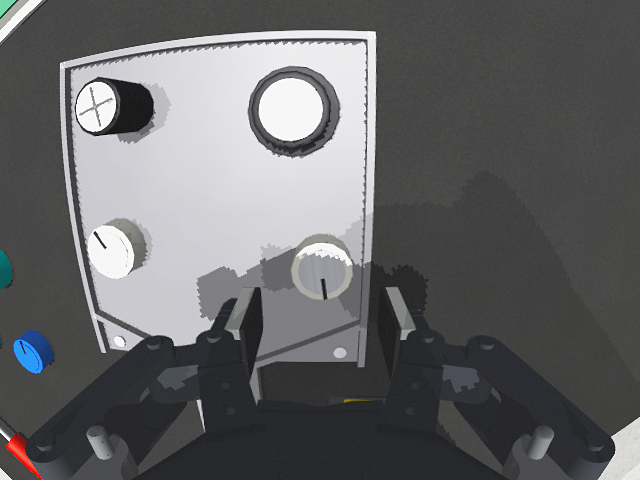

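Knob C is centred between the fingers at (322,268). I descend, narrow the cage without gripping, and slide it sideways to the middle.

>>> send_rows:
  deltas: "0.001 0 0.02 0; 0.001 0 0.034 0; 0.001 0 0.039 0; 0.001 0 0.039 0"

```text
t: 10.7
eef_pos: [0.6027, 0.0027, 0.0222]
tool_rot: [0.0, 0.976, -0.218, -0.001]
contact_force: [0.1, -0.5, 0.4]
gripper_width: 0.577
grasp_force: 0.0
```

>>> send_rows:
  deltas: "0 -0.002 0 0; 0 -0.006 0 0; 0 -0.012 0 0; 0 -0.019 0 0; 0 -0.026 0 0"
  claw: 0.42
  force: 20

```text
t: 11.2
eef_pos: [0.6148, 0.0269, 0.0231]
tool_rot: [-0.0, 0.976, -0.218, 0.0]
contact_force: [0.1, -0.5, 0.5]
gripper_width: 0.42
grasp_force: 0.1
```

>>> send_rows:
  deltas: "0 -0.007 0 0; 0 -0.015 0 0; 0 -0.023 0 0; 0 -0.029 0 0; 0 -0.034 0 0"

```text
t: 11.7
eef_pos: [0.6291, 0.0576, 0.0228]
tool_rot: [-0.0, 0.976, -0.218, 0.0]
contact_force: [-0.4, -0.7, 0.2]
gripper_width: 0.419
grasp_force: 0.2
```

```bash
python3 look.py w5 top
```

```text
t 11.7 TCP tray [[-69.3   0.4]] z 0.0228 F [-0.4 -0.7  0.2] w 0.419
wrist 0.79 4729 [[-70.3   2.2]] minmax u 288 362 263 343
wrist 0.55 4564 [[-79.9 -53.3]] minmax u 155 230 242 320
top 0.47 126 [[89.7  0.7]] minmax u 253 265 295 307
```

View pics/w5.png

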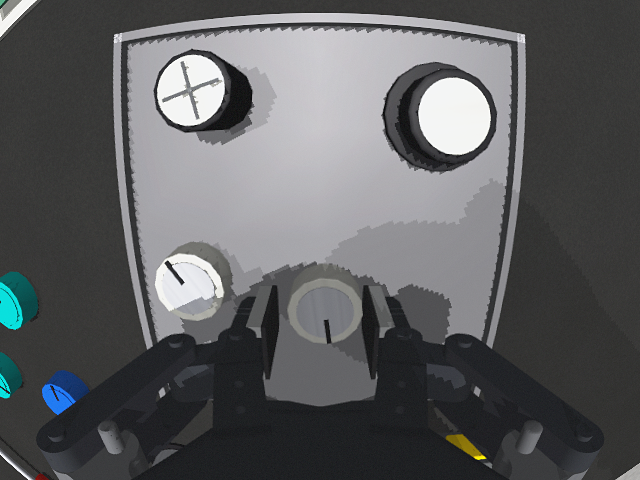

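Knob C is centred in the cage at (325,310), tray (-70,2). I retract around it, close to the notch, then push.

>>> send_rows:
  deltas: "0 0.002 0 0; 0.01 0.002 0.001 0; 0.02 0.002 0.001 0; 0.028 0.002 0.001 0; 0.033 0.002 0.001 0"

```text
t: 12.4
eef_pos: [0.6591, 0.0399, 0.0218]
tool_rot: [0.0, 0.976, -0.219, 0.0]
contact_force: [0.1, 0.1, 0.2]
gripper_width: 0.42
grasp_force: 0.0
```

>>> send_rows:
  deltas: "0 0 0 0; 0 0 0 0; 0 0 0 0; -0.004 0 0 0; -0.01 0 0 0"
  claw: 0.2

```text
t: 12.9
eef_pos: [0.6484, 0.0454, 0.0218]
tool_rot: [0.0, 0.976, -0.218, 0.0]
contact_force: [0.1, -0.8, -0.8]
gripper_width: 0.199
grasp_force: 0.0
```

>>> send_rows:
  deltas: "-0.008 -0.001 0 0; -0.016 -0.002 0 0; -0.024 -0.002 0 0; -0.032 -0.002 0 0; -0.04 -0.002 0 0"

```text
t: 13.4
eef_pos: [0.6127, 0.0644, 0.0218]
tool_rot: [0.0, 0.976, -0.218, 0.0]
contact_force: [0.2, -0.1, -0.1]
gripper_width: 0.197
grasp_force: 0.1
```

```bash
python3 look.py - scene
```

```text
t 13.4 TCP tray [[-51.6   1.3]] z 0.0218 F [ 0.2 -0.1 -0.1] w 0.197
wrist 0.77 5003 [[-78.9 -53.1]] minmax u 148 227 204 284
wrist 0.6 3012 [[-30.1   1.1]] minmax u 296 344 311 385
scene 0.66 156 [[80.6 -7.5]] minmax u 401 414 242 255
scene 0.49 199 [[-83.6 -62.8]] minmax u 348 362 279 294
scene 0.48 84 [[-29.5 -14.6]] minmax u 362 371 259 270
```

>>> send_rows:
  deltas: "-0.008 -0.001 0 0; -0.016 -0.001 0 0; -0.024 -0.001 0 0; -0.032 -0.001 0 0; -0.04 -0.001 0 0"

```text
t: 14.1
eef_pos: [0.5769, 0.0824, 0.0218]
tool_rot: [0.0, 0.976, -0.218, -0.0]
contact_force: [0.2, -0.5, 1.0]
gripper_width: 0.199
grasp_force: 0.2
```

>>> send_rows:
  deltas: "-0.008 0 0 0; -0.016 0 0 0; -0.024 0 0 0; -0.031 0 0 0; -0.037 0 0 0"

```text
t: 14.6
eef_pos: [0.5436, 0.0982, 0.0218]
tool_rot: [-0.0, 0.976, -0.218, -0.0]
contact_force: [0.0, 0.6, 0.2]
gripper_width: 0.203
grasp_force: 0.1
```

>>> send_rows:
  deltas: "-0.003 0 0 0; -0.005 0 0 0; -0.005 0 0 0"

```text
t: 14.9
eef_pos: [0.5396, 0.1, 0.0218]
tool_rot: [0.0, 0.976, -0.218, -0.0]
contact_force: [0.5, -0.0, -0.8]
gripper_width: 0.204
grasp_force: 0.0
```

```bash
python3 look.py - scene
```

```text
t 14.9 TCP tray [[29.8  0.5]] z 0.0218 F [ 0.5 -0.  -0.8] w 0.204
wrist 0.92 5373 [[-75.7 -53.3]] minmax u 137 222 7 87
wrist 0.86 1234 [[77.3  0.3]] minmax u 289 350 379 406
wrist 0.69 3040 [[51.6  0.4]] minmax u 296 344 312 386
scene 0.73 180 [[-82.4 -61.7]] minmax u 348 362 279 293
scene 0.62 45 [[ 50.3 -16.4]] minmax u 394 401 251 258
scene 0.54 126 [[ 81.9 -10.7]] minmax u 403 414 243 255
```

Knob two is inside at x≈54. Next is knob A at (-78,-55).

>>> send_rows:
  deltas: "0.012 0 0 0; 0.02 0 -0.03 0; 0.03 -0.005 -0.06 0; 0.065 -0.025 -0.07 0; 0.1 -0.045 -0.07 0"

```text
t: 15.6
eef_pos: [0.6526, 0.0974, 0.0947]
tool_rot: [-0.001, 0.976, -0.219, 0.002]
contact_force: [1.4, 0.5, -0.1]
gripper_width: 0.199
grasp_force: 0.0
```

>>> send_rows:
  deltas: "0.007 -0.01 0 0; 0.007 -0.01 0 0; 0.007 -0.01 0.02 0; 0.007 -0.01 0.03 0; 0.007 -0.01 0.03 0"
  claw: 0.58

```text
t: 16.1
eef_pos: [0.6573, 0.1034, 0.0596]
tool_rot: [0.001, 0.976, -0.218, -0.002]
contact_force: [-0.3, 0.4, -0.2]
gripper_width: 0.579
grasp_force: 0.0
```

```bash
python3 look.py w6
```

```text
t 16.1 TCP tray [[-75.1 -53.1]] z 0.0596 F [-0.3  0.4 -0.2] w 0.579
```

View pics/w6.png

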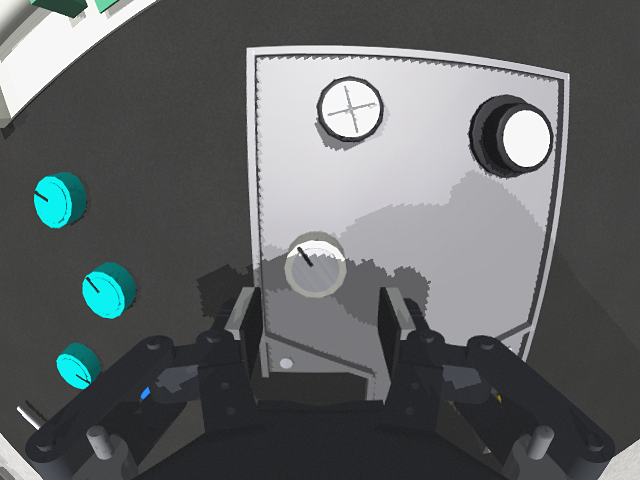

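Knob A sits between the open fingers at (316,265). I descend, narrow the cage and slide it towards +y.

>>> send_rows:
  deltas: "0.002 -0.001 0.02 0; 0.002 -0.001 0.034 0; 0.002 -0.001 0.038 0; 0.002 -0.001 0.038 0"

```text
t: 16.6
eef_pos: [0.6612, 0.1039, 0.0225]
tool_rot: [0.001, 0.976, -0.218, -0.001]
contact_force: [0.3, -0.4, -0.3]
gripper_width: 0.583
grasp_force: 0.0
```

>>> send_rows:
  deltas: "0 0.002 0 0; 0 0.006 0 0; 0 0.012 0 0; 0 0.019 0 0; 0 0.026 0 0"
  claw: 0.42

```text
t: 17.1
eef_pos: [0.651, 0.0797, 0.0241]
tool_rot: [0.0, 0.976, -0.219, 0.0]
contact_force: [-0.1, 0.3, 0.4]
gripper_width: 0.418
grasp_force: 0.1
```

>>> send_rows:
  deltas: "0 0.007 0 0; 0 0.014 0 0; 0 0.021 0 0; 0 0.026 0 0; 0 0.03 0 0"

```text
t: 17.6
eef_pos: [0.6381, 0.0529, 0.0238]
tool_rot: [0.0, 0.976, -0.219, -0.0]
contact_force: [1.4, 1.7, 0.4]
gripper_width: 0.424
grasp_force: 0.1
```

```bash
python3 look.py - top
```

```text
t 17.6 TCP tray [[-79.4   0.8]] z 0.0238 F [1.4 1.7 0.4] w 0.424
wrist 0.51 223 [[ 109.9 -275.8]] minmax u 0 32 450 479
top 0.54 152 [[87.2 -0.8]] minmax u 252 265 293 306
top 0.52 164 [[55.6  0.2]] minmax u 258 272 281 294
```

```bash
python3 look.py - scene; python3 look.py -
```

```text
t 17.8 TCP tray [[-79.3   0.1]] z 0.0238 F [-0.  -0.6 -0.5] w 0.42
wrist 0.76 4747 [[-80.1  -0.6]] minmax u 282 356 263 342
scene 0.63 36 [[-91.7  -6.1]] minmax u 338 341 266 275
scene 0.58 165 [[48.  -7.4]] minmax u 388 402 246 259
scene 0.44 162 [[82.  -7.2]] minmax u 401 414 242 255
t 18.0 TCP tray [[-79.2  -0.2]] z 0.0238 F [-0.3 -0.  -0.5] w 0.425
wrist 0.81 4596 [[-80.1  -0.5]] minmax u 283 357 263 341
```

Knob A is at (-80,-1). I retract a little less this time (the big knob is behind), close to the notch and push.

>>> send_rows:
  deltas: "0 -0.001 0 0; 0.008 -0.001 0.001 0; 0.017 -0.001 0.002 0; 0.025 -0.001 0.002 0; 0.029 -0.001 0.002 0"

```text
t: 18.6
eef_pos: [0.6662, 0.041, 0.0218]
tool_rot: [0.0, 0.976, -0.219, 0.0]
contact_force: [0.0, -0.1, -0.7]
gripper_width: 0.423
grasp_force: 0.0
```

>>> send_rows:
  deltas: "0 0 0 0; 0 0 0 0; 0 0 0 0; -0.004 0 0 0; -0.01 0 0 0"
  claw: 0.2

```text
t: 19.1
eef_pos: [0.6556, 0.0464, 0.0219]
tool_rot: [-0.0, 0.976, -0.218, 0.0]
contact_force: [0.4, -0.4, -0.0]
gripper_width: 0.2
grasp_force: 0.1
```

>>> send_rows:
  deltas: "-0.008 0.001 0 0; -0.016 0.001 0 0; -0.024 0.001 0 0; -0.032 0.001 0 0; -0.04 0.001 0 0"

```text
t: 19.6
eef_pos: [0.6186, 0.0628, 0.0219]
tool_rot: [0.0, 0.976, -0.218, -0.0]
contact_force: [0.9, -0.1, -0.4]
gripper_width: 0.205
grasp_force: 0.1
```

```bash
python3 look.py - scene
```

```text
t 19.6 TCP tray [[-57.5   0.2]] z 0.0219 F [ 0.9 -0.1 -0.4] w 0.205
wrist 0.74 3064 [[-36.2   0.1]] minmax u 296 344 310 385
wrist 0.33 6610 [[-157.   -44.5]] minmax u 153 252 14 101
scene 0.58 180 [[48.5 -6.2]] minmax u 388 402 245 259
scene 0.53 169 [[81.6 -6.3]] minmax u 400 414 242 255
scene 0.44 91 [[-35.7 -15.6]] minmax u 359 369 260 271
```

>>> send_rows:
  deltas: "-0.008 0 0 0; -0.016 0 0 0; -0.024 0 0 0; -0.032 0 0 0; -0.039 0 0 0"

```text
t: 20.3
eef_pos: [0.5831, 0.0796, 0.0218]
tool_rot: [0.0, 0.976, -0.218, -0.0]
contact_force: [-0.1, 0.1, -0.2]
gripper_width: 0.2
grasp_force: 0.1
```

>>> send_rows:
  deltas: "-0.006 0 0 0; -0.011 0 0 0; -0.015 0 0 0; -0.018 0 0 0; -0.018 0 0 0"

```text
t: 20.8
eef_pos: [0.5675, 0.0869, 0.0218]
tool_rot: [0.0, 0.976, -0.218, -0.0]
contact_force: [0.4, 0.1, 0.6]
gripper_width: 0.201
grasp_force: 0.0
```

```bash
python3 look.py - scene
```

```text
t 20.8 TCP tray [[-1.   0.4]] z 0.0218 F [0.4 0.1 0.6] w 0.201
wrist 0.93 1280 [[46.2  0.3]] minmax u 289 351 378 405
wrist 0.68 3050 [[20.9  0.1]] minmax u 296 343 312 386
scene 0.44 88 [[ 19.  -14.7]] minmax u 381 390 253 263
scene 0.44 161 [[83.2 -5. ]] minmax u 401 414 241 255
```

>>> send_rows:
  deltas: "-0.001 0 0 0; -0.002 0 0 0; -0.002 0 0 0"

```text
t: 21.3
eef_pos: [0.5659, 0.0876, 0.0218]
tool_rot: [0.0, 0.976, -0.218, 0.0]
contact_force: [0.1, 0.3, -0.1]
gripper_width: 0.201
grasp_force: 0.2
```

>>> send_rows:
  deltas: "0.006 0 0 0; 0.014 0 0 0; 0.022 0 -0.03 0; 0.03 0 -0.07 0; 0.03 0 -0.11 0"

```text
t: 21.8
eef_pos: [0.5942, 0.0735, 0.1328]
tool_rot: [0.0, 0.976, -0.219, -0.0]
contact_force: [0.8, -0.8, -0.2]
gripper_width: 0.198
grasp_force: 0.0
```

>>> send_rows:
  deltas: "0.02 0 -0.04 0; 0.02 0 -0.08 0; 0.02 0 -0.11 0; 0.02 0 -0.11 0; 0.02 0 -0.11 0"

```text
t: 22.3
eef_pos: [0.6118, 0.0659, 0.2424]
tool_rot: [-0.0, 0.976, -0.219, 0.001]
contact_force: [-0.6, -1.0, -0.7]
gripper_width: 0.194
grasp_force: 0.0
```

```bash
python3 look.py w7 top
python3 - <<'E'
import cv2
i=cv2.imread("pics/w7.png");cv2.imwrite("pics/w7c.png",i)
from fit import *
q=np.array([.5667,.0877,2.6984]);p=bot.read_camera("top")
for n in ["tuning_knob","capacitor","transformer","spool"]:
  for d in bot.landmark_of(p,n)[:1]:print(n,np.round(d["xyz"],4),round(d["confidence"],2))
E
```

```text
t 22.3 TCP tray [[-50.1   0.4]] z 0.2424 F [-0.6 -1.  -0.7] w 0.194
wrist 0.94 828 [[24.2 -0.2]] minmax u 305 335 254 288
wrist 0.93 652 [[88.2  0.1]] minmax u 306 334 311 338
wrist 0.72 733 [[55.8  0.6]] minmax u 305 335 284 312
tuning_knob [ 0.6824 -0.0186  0.0037] 0.39
capacitor [ 4.539e-01 -3.835e-01 -2.000e-04] 0.74
spool [0.5454 0.2038 0.0015] 0.66
```

View pics/w7.png

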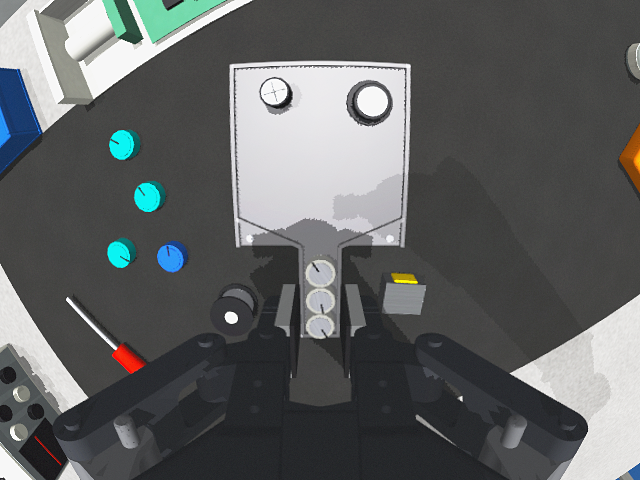

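All three knobs stand upright in the slot, at (320,272), (320,300) and (320,326). That is tray x≈24, 56 and 88. Everything else is where it was, so I hand in.

```bash
python3 -c "
from station import bot
print(bot.hand_in())"
```

```text
the job is handed in; nothing more can be done
None
```

The job is handed in: all three aluminium knobs were pushed one at a time through the gate and stand upright in the slot, and nothing else appeared moved in the last camera view (22 s of the 64 s used).

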